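# Back the sample extruder off one notch

## Task

The rack extruder's ram is still bearing on the sample in the clamped tube: back it off by one notch. With your fingertips, push the pawl's ball lever over, away from the ratchet wheel, until the pawl is out of the teeth and stays thrown back; then push the star handle backward (its top toward the pawl's pivot) by one tooth, and push the ball lever back so that the pawl drops fully home in the next notch and locks the wheel. Only push lightly: grip and lift nothing, do not wind the wheel forward to another notch, and leave the tins, the dish and the spatula where they are.

Things in the scene. Friction and masses are not known exactly. Their poses are not given: they have to be found in the camera images.
- extruder: Bolted-down bench sample extruder, blue frame 470 mm long with a clamped steel tube. Origin on the bench under the ratchet wheel's centre; z up; y runs along the ram from the tube (-y) to the pawl (+y); x along the wheel's shaft, from the frame to the star handle. The frame lies at -x of the wheel, under 205 mm high; the rack bar sticks out along +y, 42 mm at -x of the wheel's plane, 175 mm high.
- wheel_centre (a point): Fixed point on the shaft axis in the ratchet wheel's middle plane, 140 mm above the bench. Wheel: steel, 128 mm across, 12 mm thick, 12 saw teeth (30 degrees apart, 11 mm deep). On the same shaft, 55 mm further along the extruder's +x, is the star handle: four 12 mm spokes 90 degrees apart with black balls (28 mm diameter, centres 108 mm from the axis).
- top_spoke_knob (a point): Centre of the black ball (28 mm diameter) on the star handle's upper spoke, 108 mm from the shaft axis; turns with the wheel. At the start it leans 13 to 18 degrees from upright to the extruder's -y. Pushing it to the extruder's +y turns the wheel backward; one notch moves it 56 mm. The wheel takes about 3 N here and stays where it is left.
- wheel (a joint): Turn of ratchet wheel and star handle (rad); grows as it goes backward (its top moving to the extruder's +y). 0: tooth bearing on the pawl in the first notch; starts just below 0 (slack). Next notch back: 0.524; there the pawl falls fully home only from about 0.35 to 0.52, beyond that it lands on a tooth top. With the pawl in, backward is blocked and forward clicks round.
- pawl_pivot (a point): Fixed point: centre of the pawl's pivot pin, parallel to the shaft, 74 mm to the extruder's +y of the wheel's centre and 38 mm above it, in the ratchet wheel's plane.
- pawl_ball (a point): Centre of the bare steel ball (24 mm diameter) on the pawl's ball lever, a 10 mm rod rising from the pivot; 95 mm from the pivot, in the ratchet wheel's plane. Pawl in: the lever leans 22 degrees from upright to the extruder's -y; thrown back: 28 degrees to its +y, on a stop. The pawl's 62 mm arm reaches from the pivot to the wheel's top and turns with it (thrown back: up to 62 mm over the pivot).
- pawl (a joint): Turn of the pawl (rad): 0 fully home in a notch, grows as the nose is lifted (lever pushed to the extruder's +y), 0.87 thrown back on the stop. It is loose and moved by its own weight (under 1 N at the ball): below about 0.45 it falls in, above about 0.6 it falls back and stays. The nose clears the tooth tips above about 0.2.
- tin_a_mid (a point): Bystander: centre of a lidded aluminium moisture tin, 55 mm diameter, 40 mm high, standing on the bench on the star-handle side.
- tin_b_mid (a point): Bystander: centre of a second, equal tin.
- dish: Bystander: white ceramic evaporating dish, 110 mm diameter, 45 mm high, on the bench on the star-handle side; origin under its centre.
- spatula: Bystander: palette-knife spatula, wooden handle and narrow steel blade, 225 mm long, 14 mm high, lying on the bench on the robot's side of the extruder; origin under its middle.

How it is judged:
On the way, in this order (a step that is already met when the one before it is completed fails the run):
1. the pawl is thrown back while the wheel is still in its first notch (value of joint pawl above 0.72 rad and value of joint wheel below 0.15 rad), for 0.2 s.
2. the wheel is pushed backward with the pawl clear of the teeth (value of joint pawl above 0.4 rad and value of joint wheel above 0.22 rad), for 0.1 s.
At the end, for the whole second after the job is handed in: The pawl is home (within 0.06 rad, about 4 mm at its nose) in the notch exactly one tooth back from the first (wheel between 0.22 and 0.6 rad; the tooth shape leaves about 0.26 to 0.52), wheel and pawl at rest, and tins, dish and spatula within 30 mm of where they stood (value of joint pawl below 0.06 rad and value of joint wheel between 0.22 and 0.6 rad and velocity of joint wheel between -0.03 and 0.03 rad/s and velocity of joint pawl below 0.05 rad/s and distance of each of tin_a_mid, tin_b_mid, dish, spatula from where it was at the start of the episode below 0.03 m); the robot touches nothing.
It fails at once if the wheel is wound forward to another notch (value of joint wheel below -0.45 rad).
It fails at once if the extruder's wheel or pawl is gripped or forced (over 30 N from the fingers) (contact force between the fingers and extruder above 30 N).
It fails at once if a tin, the dish or the spatula is lifted or pushed away (distance of any of tin_a_mid, tin_b_mid, dish, spatula from where it was at the start of the episode above 0.05 m or height (world z) of any of tin_a_mid, tin_b_mid above 0.035 m or height (world z) of dish above 0.015 m or height (world z) of spatula above 0.02 m).
It also fails if it takes over 67 s, if anything falls off the work surface, if the arm or the gripper's body presses on something with over 40 N, if the wrist force passes 120 N, or if a joint passes its speed limit or range.

## Robot

A 6-joint arm with a two-finger parallel gripper is mounted at the origin on the work surface. World frame = base frame: x ahead of the robot, y to its left, z up, the work surface at z = 0. Lengths are in m, angles in rad, forces in N, time in s.
With the tool pointing down it reaches from about 0.325 to 0.875 m from the base axis. Payload 4.4 kg.
Tool frame: the origin (TCP) lies between the finger pads; the fingertips stand 22 mm ahead of it and the grasp point (between the pads) lies 3 mm ahead of it (r.nose_length is the distance from the TCP to the fingertips, in m); x points along the fingers, z is the direction in which the jaws open and shut, and the axes are right-handed (so a half turn about x gives the same grasp; the last joint's range is limited). The gripper opens to 85 mm and grips with 20 to 120 N. Pads are 22 mm wide; open, the fingers measure 114 mm over their backs; the gripper's body (76 mm by 85 mm) begins 54 mm behind the grasp point. The pads swing forward as they close: fully open they stand 13 mm farther back than shut.
Start: joints at [1.107, 0.207, 1.542, -0, 1.393, -0.15], TCP at [0.177, 0.547, 0.253] pointing down, gripper open.
Joint ranges: [-2.73, 2.73], [-0.86, 2.22], [0.23, 2.46], [-1.11, 4.25], [0.08, 2.63], [-2.82, 2.82]. Speed limits (rad/s): [2.79, 2.79, 3.14, 3.14, 3.14, 3.14].

## Interface

Orientations are given as a 3x3 rotation matrix whose columns are the frame's x, y, z axes.
In Python, from workcell import r, get_image, workorder gives the robot as it stands.
- The arm moves only by the tool jog_arm, never from a script. Its argument "targets" is text: rows parted by semicolons, each of 7 numbers parted by spaces: the turn, a rotation vector about the tool's x, y, z in rad, then the shift along the tool's x, y, z in m, then the closure, from 0 (fully open) to 1 (shut). In form: ax ay az dx dy dz fingers; .... A call has 1 to 20 rows; each row is the pose to reach, as a shift and turn from the pose measured when the call began, along the tool's axes at that moment; what a row does not reach only later rows make up. A row lasts 1/8 s, in which the tool goes at most 62.5 mm and 10.7 degrees, less where a joint would pass 70% of its speed; a pose out of reach is approached as far as the arm can. A call with a gripper value outside its range is refused whole. The fingers move at their own pace and stop on an object; the grip force is fixed at half the most. Time passes only in rows, so rows that repeat a pose let the fingers close. It gives the time, the measured TCP pose, the force and the opening at its end, in the units of the state.
- r.sense(): the state, without advancing time (a new reading comes with each control period).
- get_image(name): name is "scene" or "top" or "wrist"; returns a dict with "image" (480x640x3 uint8, red, green, blue), "mtx" (3x3 intrinsics, pixels), "extrinsics" (4x4, takes a point from camera to world coordinates). Camera axes: x right, y down, z forward; pixel columns grow to the right and rows downward; lengths in m; the calibration is good to about 2 mm. A picture is of the moment at which its call begins. There is no depth.
- workorder.finish_job(): hands the job in, once; it reports no verdict.
The state is a dict: "clock": time; "qpos": joint angles; "dq": joint speeds; "joint_efforts": joint torques, N m; "tcp_pos": TCP position; "ee_rot": TCP orientation; "ft_force": force on the tool from outside, world axes, zero at the start; "moment": the same for the moment, N m; "grip_width": opening from 0.0 (shut) to 1.0 (fully open).
Only numpy, scipy, OpenCV 4.12 (cv2) and the standard library are available. Lean on these libraries where they do the work, as an engineer would, in place of code of your own. Each camera call takes 0.05 s, during which the arm holds its last target.

## Working session

There is one attempt and no reset: what is moved stays moved. The work goes in short steps, Python scripts to look and compute and a tool call to move; the robot and the scene stay as the last step left them, time stands still between calls to the robot, and variables do not carry over. Pictures are saved under pics/ and viewed, and the job is handed in when it is done.

Besides the shell and the picture viewer there is one more tool, called after "Call:" by a JSON object that holds its "name" and its "arguments", one argument or row to a line. jog_arm: Moves the arm, as the interface text tells. Its arguments: {"type":"object","properties":{"targets":{"type":"string"}},"required":["targets"]}

```bash
mkdir -p pics; cat > h.py <<'E'
import numpy as np, cv2, pickle
from workcell import r, get_image, workorder
def snap(n,tag):
    d=get_image(n); cv2.imwrite(f'pics/{tag}.png',d['image'][:,:,::-1]); pickle.dump(d,open(f'pics/{tag}.pkl','wb')); return d
E
python3 - <<'E'
from h import *
for n in ['scene','top','wrist']:
    d=snap(n,n+'0'); print(n,d['mtx'].round(1).tolist(),d['extrinsics'].round(3).tolist())
s=r.sense();print(s,r.nose_length)
E
ls
```

```text
scene [[481.3, 0.0, 319.5], [0.0, 481.3, 244.4], [0.0, 0.0, 1.0]] [[0.861, 0.264, -0.435, 0.891], [0.509, -0.47, 0.721, -0.497], [-0.014, -0.842, -0.539, 0.58], [0.0, 0.0, 0.0, 1.0]]
top [[450.7, 0.0, 316.8], [0.0, 450.7, 238.1], [0.0, 0.0, 1.0]] [[-0.005, -0.983, 0.182, 0.41], [-1.0, 0.01, 0.027, -0.007], [-0.029, -0.182, -0.983, 1.023], [0.0, 0.0, 0.0, 1.0]]
wrist [[410.4, 0.0, 319.0], [0.0, 410.4, 238.8], [0.0, 0.0, 1.0]] [[0.308, 0.916, 0.255, 0.113], [0.951, -0.297, -0.085, 0.568], [-0.002, 0.269, -0.963, 0.373], [0.0, 0.0, 0.0, 1.0]]
{'clock': 0.15, 'qpos': array([ 1.10647356e+00,  2.07270919e-01,  1.54263150e+00, -6.66959618e-06,
        1.39350460e+00, -1.50553934e-01]), 'dq': array([-0.00053333,  0.00018432, -0.00409095,  0.00138022,  0.00028067,
       -0.00157195]), 'joint_efforts': array([ 2.59726585e-04, -3.83511293e+01, -2.92039919e+01, -3.28475926e-04,
        6.53373761e-03, -1.88642548e-05]), 'tcp_pos': array([0.17726386, 0.546415  , 0.25236327]), 'ee_rot': array([[-8.06633587e-04, -9.51177352e-01,  3.08643798e-01],
       [-1.62520793e-03,  3.08644738e-01,  9.51176001e-01],
       [-9.99998354e-01,  2.65640161e-04, -1.79482419e-03]]), 'ft_force': array([-0.18077256,  0.05833733,  0.41492616]), 'moment': array([0.00114625, 0.02431794, 0.05487514]), 'grip_width': 1.0016958117558303} 0.022
h.py
pics
```

View pics/scene0.png

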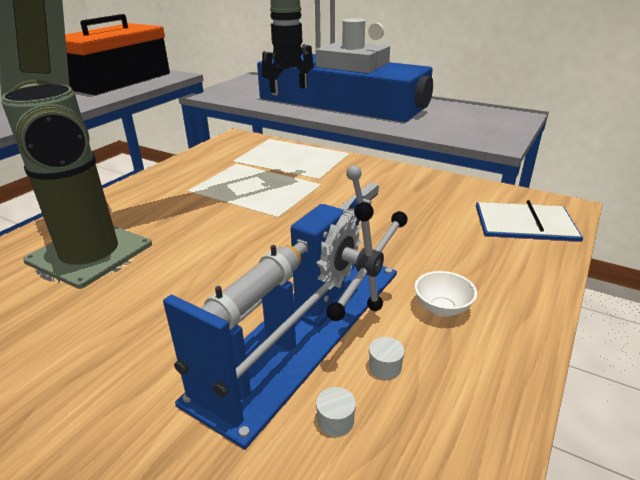

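View pics/top0.png

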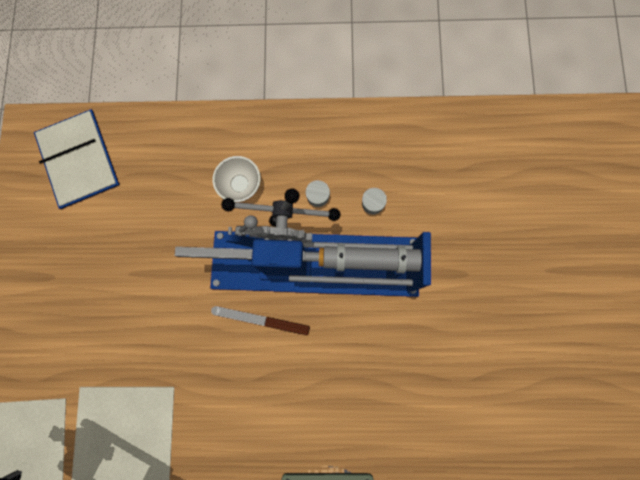

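```bash
python3 - <<'E'
import cv2
a=cv2.imread('pics/scene0.png')[150:330,290:430]; cv2.imwrite('pics/sc.png',cv2.resize(a,None,fx=3.3,fy=3.3,interpolation=cv2.INTER_CUBIC))
a=cv2.imread('pics/top0.png')[150:310,165:365]; cv2.imwrite('pics/tc.png',cv2.resize(a,None,fx=3.7,fy=3.7,interpolation=cv2.INTER_CUBIC))
E
```

```text
(no output)
```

View pics/sc.png

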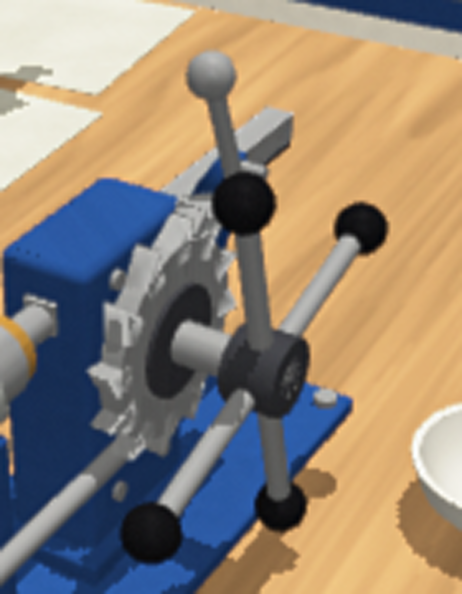

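View pics/tc.png

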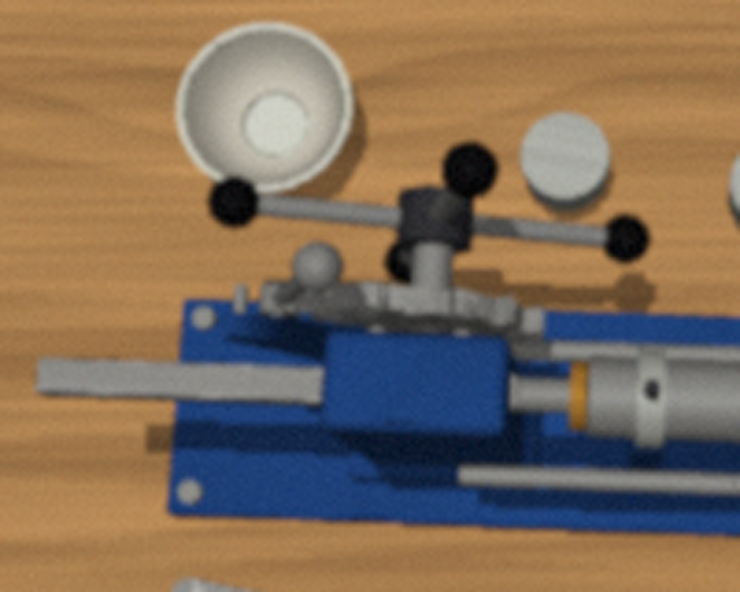

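```bash
cat >> h.py <<'E'
from scipy.optimize import least_squares
def proj(d,p):
    E=np.linalg.inv(d['extrinsics']); c=E[:3,:3]@p+E[:3,3]; u=d['mtx']@c; return u[:2]/u[2]
def knob(k,lean):  # k*90deg; lean angle toward -y from upright
    a=lean+k*np.pi/2; return np.array([0.055,-.108*np.sin(a),.14+.108*np.cos(a)])
def ball(p): # lean to -y
    return np.array([0,.074-.095*np.sin(p),.178+.095*np.cos(p)])
def W(P,q):
    x,y,t=P[:3];c,s=np.cos(t),np.sin(t); return np.array([x+c*q[0]-s*q[1],y+s*q[0]+c*q[1],q[2]])
def iW(P,w):
    x,y,t=P[:3];c,s=np.cos(t),np.sin(t);dx,dy=w[0]-x,w[1]-y; return np.array([c*dx+s*dy,-s*dx+c*dy,w[2]])
E
python3 - <<'E'
from h import *
S=pickle.load(open('pics/scene0.pkl','rb'));T=pickle.load(open('pics/top0.pkl','rb'))
obs=[(S,'b',(353.9,172.7)),(S,0,(363.9,211.5)),(S,3,(399.4,219.1)),(S,1,(335.8,311.2)),(S,2,(374.8,303.3)),
(T,'b',(250.7,221.9)),(T,0,(292,195.7)),(T,3,(228.2,204.6)),(T,1,(334.2,214.3)),(T,2,(273.6,220.8))]
def f(P): return np.concatenate([proj(d,W(P,ball(P[4]) if k=='b' else knob(k,P[3])))-o for d,k,o in obs])
s=least_squares(f,[.5,.1,0,.26,.38]);P=s.x;print(P,np.degrees(P[2:]));print(s.fun.reshape(-1,2).round(1))
np.save('P.npy',P)
print('ball',W(P,ball(P[4])),'knob',W(P,knob(0,P[3])),'pivot',W(P,[0,.074,.178]))
s=r.sense();print(s['clock'])
E
```

```text
[ 0.57803696  0.08876467 -0.04350674  0.26278255  0.37767672] [-2.49275264 15.05633122 21.63928185]
[[ 0.1  0.1]
 [-0.  -0. ]
 [-0.1 -0.3]
 [ 0.1 -0. ]
 [ 0.2 -0.7]
 [ 0.   0.1]
 [-0.   0.1]
 [-0.  -0.1]
 [-0.3  0.1]
 [ 1.2 -0.3]]
ball [0.57973178 0.12769541 0.26630477] knob [0.63176472 0.05834409 0.24429246] pivot [0.58125544 0.16269465 0.178     ]
0.15
```

```bash
cat >> h.py <<'E'
from scipy.spatial.transform import Rotation as Ro
def plan(q,ztip):
    "q: extruder x,y of the tool axis; ztip fingertip height"
    P=np.load('P.npy'); s=r.sense(); R=s['ee_rot']; w=W(P,[q[0],q[1],ztip+r.nose_length])
    a=P[2]; Z=np.array([np.cos(a),np.sin(a),0]);X=np.array([0,0,-1.]);Rt=np.column_stack([X,np.cross(Z,X),Z])
    print('turn',Ro.from_matrix(R.T@Rt).as_rotvec().round(3),'shift',(R.T@(w-s['tcp_pos'])).round(4),'world',w.round(3))
def where():
    P=np.load('P.npy'); s=r.sense(); e=iW(P,s['tcp_pos']); print('t',s['clock'],'tool ext',e[:2].round(4),'ztip',round(e[2]-r.nose_length,4),'F',s['ft_force'].round(2),'grip',s['grip_width'],'q',s['qpos'].round(2))
E
python3 - <<'E'
from h import *
plan((0,-.005),.40)
plan((0,-.005),.252)
E
```

```text
turn [ 1.301e+00 -2.000e-03  1.000e-03] shift [-0.1692 -0.5237 -0.3167] world [0.578 0.084 0.422]
turn [ 1.301e+00 -2.000e-03  1.000e-03] shift [-0.0212 -0.5238 -0.3165] world [0.578 0.084 0.274]
```

Call:
{"name": "jog_arm", "arguments": {
  "targets": "0 0 0 -0.06 0 0 1; 0 0 0 -0.12 0 0 1; 0.1 0 0 -0.17 -0.04 -0.024 1; 0.2 0 0 -0.17 -0.08 -0.048 1; 0.3 0 0 -0.17 -0.12 -0.072 1; 0.4 0 0 -0.17 -0.16 -0.096 1; 0.5 0 0 -0.17 -0.2 -0.12 1; 0.6 0 0 -0.17 -0.24 -0.145 1; 0.7 0 0 -0.17 -0.28 -0.17 1; 0.8 0 0 -0.17 -0.32 -0.194 1; 0.9 0 0 -0.17 -0.36 -0.218 1; 1 0 0 -0.17 -0.4 -0.242 1; 1.1 0 0 -0.17 -0.44 -0.266 1; 1.2 0 0 -0.17 -0.48 -0.29 1; 1.3 0 0 -0.17 -0.51 -0.308 1; 1.301 -0.002 0.001 -0.169 -0.5237 -0.3167 1; 1.301 -0.002 0.001 -0.169 -0.5237 -0.3167 1; 1.301 -0.002 0.001 -0.169 -0.5237 -0.3167 1"
}}

```text
clock: 2.4
tcp_pos: [0.5771, 0.0849, 0.4219]
ee_rot: [[-0.0, 0.042, 0.999], [0.001, 0.999, -0.042], [-1.0, 0.001, -0.0]]
ft_force: [-0.3, -0.4, 0.7]
grip_width: -0.001
```

```bash
python3 - <<'E'
from h import *
where(); plan((0,-.005),.252)
snap('scene','scene1'); snap('wrist','wrist1')
E
```

```text
t 2.4 tool ext [-0.0008 -0.0039] ztip 0.3999 F [-0.3  -0.35  0.71] grip -0.000854780677000978 q [-0.    0.15  1.27  0.    1.72  0.04]
turn [ 0.002 -0.    -0.001] shift [ 0.1479 -0.0012  0.0008] world [0.578 0.084 0.274]
```

View pics/scene1.png

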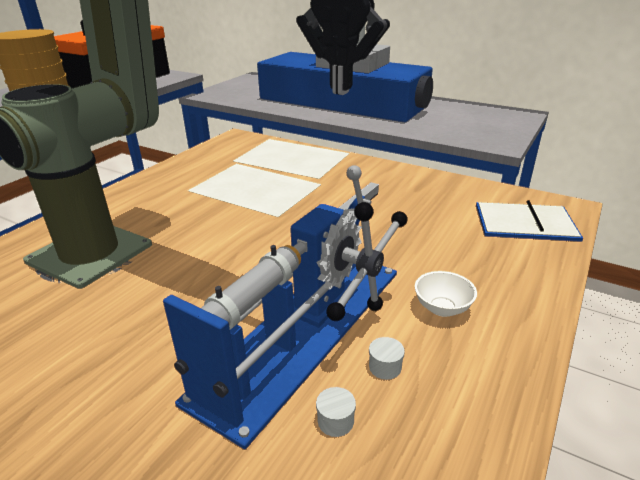

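View pics/wrist1.png

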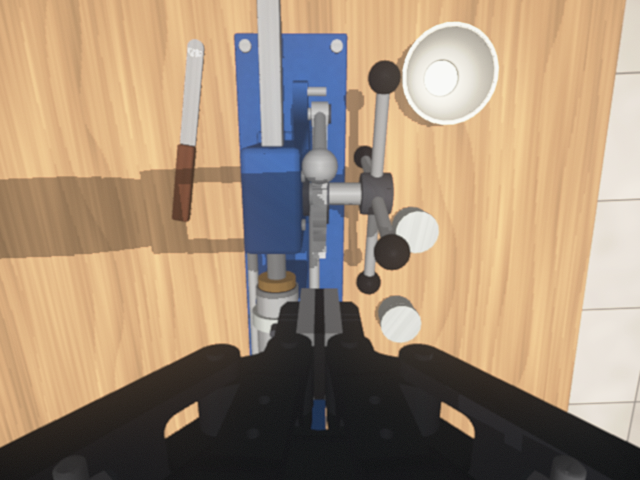

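Call:
{"name": "jog_arm", "arguments": {
  "targets": "0 0 0 0.03 0 0 1; 0 0 0 0.06 0 0 1; 0 0 0 0.09 0 0 1; 0 0 0 0.12 0 0 1; 0 0 0 0.145 0 0 1; 0 0 0 0.145 0 0 1; 0 0 0 0.145 0 0 1"
}}

```text
clock: 3.38
tcp_pos: [0.5776, 0.0857, 0.2787]
ee_rot: [[0.003, 0.041, 0.999], [0.001, 0.999, -0.041], [-1.0, 0.001, 0.003]]
ft_force: [0.5, -1.0, 0.4]
grip_width: -0.001
```

```bash
python3 - <<'E'
from h import *
where(); plan((0,.081),.255)
snap('scene','scene2')
a=cv2.imread('pics/scene2.png')[50:350,200:500]; cv2.imwrite('pics/s2c.png',cv2.resize(a,None,fx=2,fy=2))
E
```

```text
t 3.375 tool ext [-0.0003 -0.0031] ztip 0.2567 F [ 0.52 -0.99  0.41] grip -0.0009130431496265261 q [-0.    0.21  1.49  0.    1.44  0.04]
turn [ 0.003  0.003 -0.001] shift [0.0018 0.0841 0.0005] world [0.582 0.17  0.277]
```

View pics/s2c.png

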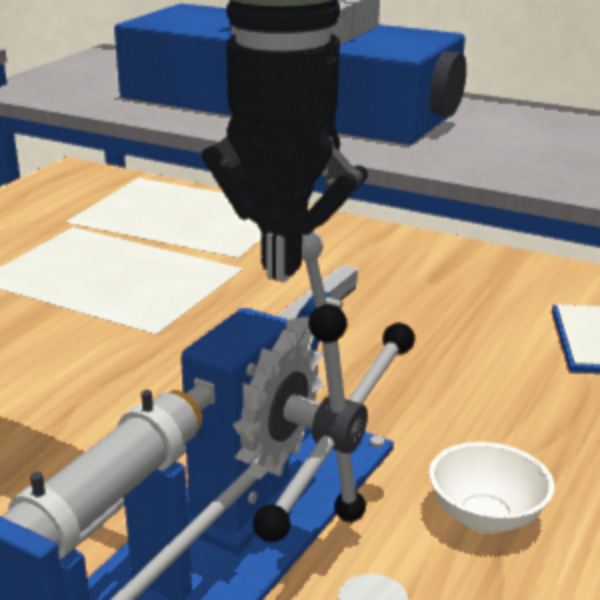

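Call:
{"name": "jog_arm", "arguments": {
  "targets": "0 0 0 0.001 0.008 0 1; 0 0 0 0.001 0.014 0 1; 0 0 0 0.001 0.019 0 1; 0 0 0 0.001 0.024 0 1; 0 0 0 0.001 0.029 0 1; 0 0 0 0.001 0.034 0 1; 0 0 0 0.001 0.039 0 1; 0 0 0 0.001 0.044 0 1; 0 0 0 0.001 0.049 0 1; 0 0 0 0.001 0.054 0 1; 0 0 0 0.001 0.059 0 1; 0 0 0 0.001 0.064 0 1; 0 0 0 0.001 0.068 0 1; 0 0 0 0.001 0.072 0 1; 0 0 0 0.001 0.076 0 1; 0 0 0 0.001 0.08 0 1; 0 0 0 0.001 0.083 0 1; 0 0 0 0.001 0.083 0 1; 0 0 0 0.001 0.083 0 1"
}}

```text
clock: 5.8
tcp_pos: [0.5813, 0.1684, 0.2782]
ee_rot: [[0.004, 0.041, 0.999], [0.0, 0.999, -0.041], [-1.0, 0.001, 0.004]]
ft_force: [0.0, -0.1, -0.7]
grip_width: 0.002
```

```bash
python3 - <<'E'
from h import *
where(); plan((0,.05),.255)
snap('scene','scene3')
a=cv2.imread('pics/scene3.png')[50:350,200:500]; cv2.imwrite('pics/s3c.png',cv2.resize(a,None,fx=2,fy=2))
E
```

```text
t 5.8 tool ext [-0.0002  0.0797] ztip 0.2562 F [ 0.01 -0.12 -0.68] grip 0.002011550853372383 q [ 0.14  0.25  1.44 -0.    1.45  0.18]
turn [ 0.002  0.004 -0.001] shift [ 0.0012 -0.0297  0.0001] world [0.58  0.139 0.277]
```

View pics/s3c.png

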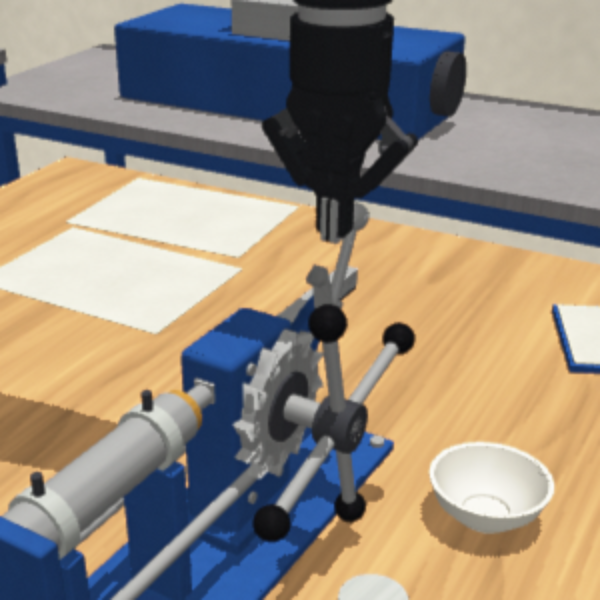

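Call:
{"name": "jog_arm", "arguments": {
  "targets": "0 0 0 0 -0.015 0 1; 0 0 0 0 -0.03 0 1; 0 0 0 -0.03 -0.04 0 1; 0 0 0 -0.055 -0.05 0.01 1; 0 0 0 -0.055 -0.08 0.03 1; 0 0 0 -0.055 -0.11 0.055 1; 0 0 0 -0.055 -0.14 0.055 1; 0 0 0 -0.055 -0.149 0.055 1; 0 0 0 -0.03 -0.149 0.055 1; 0 0 0 0 -0.149 0.055 1; 0 0 0 0.018 -0.149 0.055 1; 0 0 0 0.018 -0.149 0.055 1; 0 0 0 0.018 -0.149 0.055 1"
}}

```text
clock: 7.48
tcp_pos: [0.6309, 0.0173, 0.2617]
ee_rot: [[0.006, 0.041, 0.999], [0.0, 0.999, -0.041], [-1.0, 0.001, 0.006]]
ft_force: [0.3, -0.2, 0.4]
grip_width: -0.0
```

```bash
python3 - <<'E'
from h import *
where(); plan((0.055,-.007),.238)
snap('scene','scene4');snap('top','top4')
a=cv2.imread('pics/scene4.png')[50:350,200:500]; cv2.imwrite('pics/s4c.png',cv2.resize(a,None,fx=2,fy=2))
E
```

```text
t 7.475 tool ext [ 0.0559 -0.0691] ztip 0.2397 F [ 0.32 -0.19  0.37] grip -0.0003759183388227833 q [-0.11  0.31  1.39  0.    1.43 -0.07]
turn [ 0.003  0.006 -0.001] shift [ 0.0018  0.0621 -0.0008] world [0.633 0.079 0.26 ]
```

View pics/s4c.png

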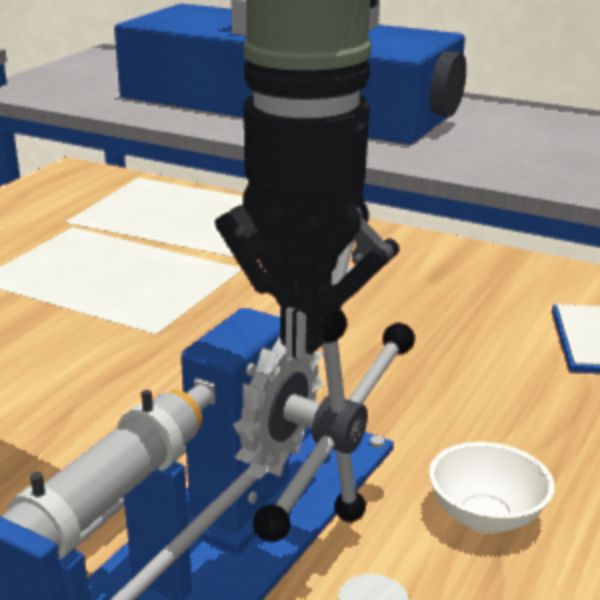

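Call:
{"name": "jog_arm", "arguments": {
  "targets": "0 0 0 0.001 0.006 0 1; 0 0 0 0.001 0.01 0 1; 0 0 0 0.001 0.014 0 1; 0 0 0 0.001 0.018 0 1; 0 0 0 0.001 0.022 0 1; 0 0 0 0.001 0.026 0 1; 0 0 0 0.001 0.03 0 1; 0 0 0 0.001 0.034 0 1; 0 0 0 0.001 0.038 0 1; 0 0 0 0.001 0.042 0 1; 0 0 0 0.001 0.046 0 1; 0 0 0 0.001 0.05 0 1; 0 0 0 0.001 0.054 0 1; 0 0 0 0.001 0.057 0 1; 0 0 0 0.001 0.059 0 1; 0 0 0 0.001 0.061 0 1; 0 0 0 0.001 0.061 0 1; 0 0 0 0.001 0.061 0 1"
}}

```text
clock: 9.82
tcp_pos: [0.6336, 0.0786, 0.2611]
ee_rot: [[0.007, 0.041, 0.999], [0.001, 0.999, -0.041], [-1.0, 0.001, 0.007]]
ft_force: [0.2, -1.3, 0.2]
grip_width: 0.001
```

```bash
python3 - <<'E'
from h import *
where()
snap('scene','scene5');snap('top','top5')
a=cv2.imread('pics/scene5.png')[150:330,290:430]; cv2.imwrite('pics/s5c.png',cv2.resize(a,None,fx=3.3,fy=3.3,interpolation=cv2.INTER_CUBIC))
a=cv2.imread('pics/top5.png')[150:310,165:365]; cv2.imwrite('pics/t5c.png',cv2.resize(a,None,fx=3.7,fy=3.7,interpolation=cv2.INTER_CUBIC))
E
```

```text
t 9.825 tool ext [ 0.056  -0.0078] ztip 0.2391 F [ 0.18 -1.33  0.22] grip 0.0009857273544087394 q [-0.01  0.33  1.37  0.    1.43  0.03]
```

View pics/s5c.png

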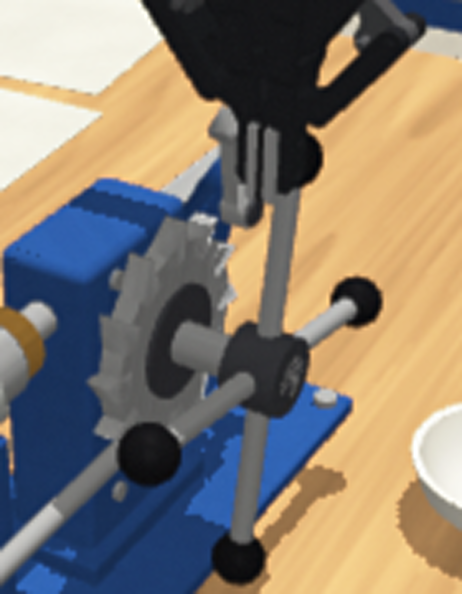

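View pics/t5c.png

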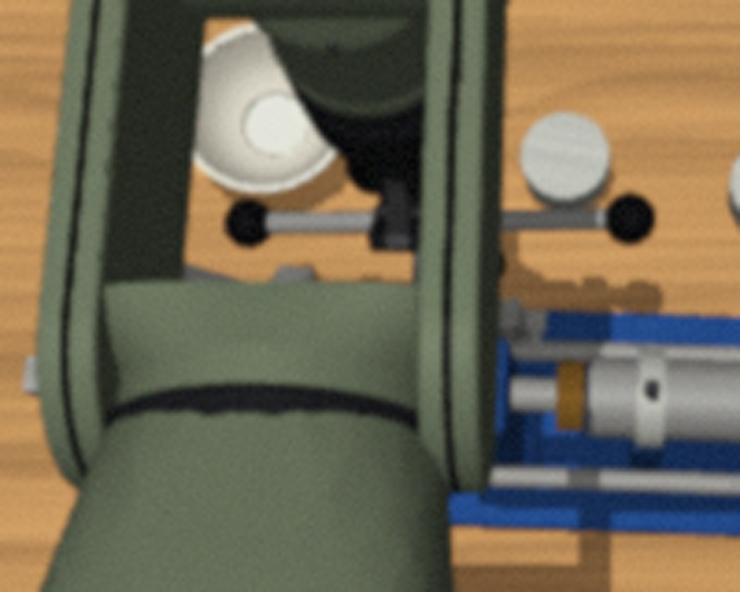

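```bash
python3 - <<'E'
from h import *
P=np.load('P.npy')
S=pickle.load(open('pics/scene0.pkl','rb'));T=pickle.load(open('pics/top0.pkl','rb'))
obs=[(S,3,(397.9,241.2)),(S,1,(335.2,287.3)),(S,2,(361.8,319.1)),(T,3,(232,210)),(T,1,(335.3,208.9))]
f=lambda v:np.concatenate([proj(d,W(P,knob(k,v[0])))-o for d,k,o in obs])
s=least_squares(f,[-.15]);print(s.x,P[3]-s.x,s.fun.round(1))
E
```

```text
[-0.17203646] [0.43481901] [-0.1 -0.1  0.1 -0.3  0.4 -0.6  0.1  0.2 -0.1  0. ]
```

Call:
{"name": "jog_arm", "arguments": {
  "targets": "0 0 0 0 -0.01 0 1; 0 0 0 0 -0.02 0 1; 0 0 0 -0.03 -0.025 0 1; 0 0 0 -0.06 -0.025 0 1; 0 0 0 -0.09 -0.02 -0.01 1; 0 0 0 -0.09 0.01 -0.03 1; 0 0 0 -0.09 0.04 -0.056 1; 0 0 0 -0.09 0.08 -0.056 1; 0 0 0 -0.09 0.12 -0.056 1; 0 0 0 -0.09 0.15 -0.056 1; 0 0 0 -0.09 0.176 -0.056 1; 0 0 0 -0.09 0.176 -0.056 1; 0 0 0 -0.06 0.176 -0.056 1; 0 0 0 -0.035 0.176 -0.056 1; 0 0 0 -0.016 0.176 -0.056 1; 0 0 0 -0.016 0.176 -0.056 1; 0 0 0 -0.016 0.176 -0.056 1"
}}

```text
clock: 12.05
tcp_pos: [0.5854, 0.2564, 0.278]
ee_rot: [[0.009, 0.041, 0.999], [0.001, 0.999, -0.041], [-1.0, 0.002, 0.009]]
ft_force: [-0.2, 0.1, 0.4]
grip_width: -0.0
```

```bash
python3 - <<'E'
from h import *
where(); plan((0,.093),.255)
snap('scene','scene6')
a=cv2.imread('pics/scene6.png')[100:330,240:470]; cv2.imwrite('pics/s6c.png',cv2.resize(a,None,fx=2.6,fy=2.6,interpolation=cv2.INTER_CUBIC))
E
```

```text
t 12.05 tool ext [1.000e-04 1.678e-01] ztip 0.256 F [-0.2   0.07  0.42] grip -0.00031634214193270826 q [ 0.28  0.32  1.35 -0.    1.46  0.32]
turn [ 0.002  0.009 -0.002] shift [ 0.0009 -0.0748 -0.0003] world [0.582 0.182 0.277]
```

View pics/s6c.png

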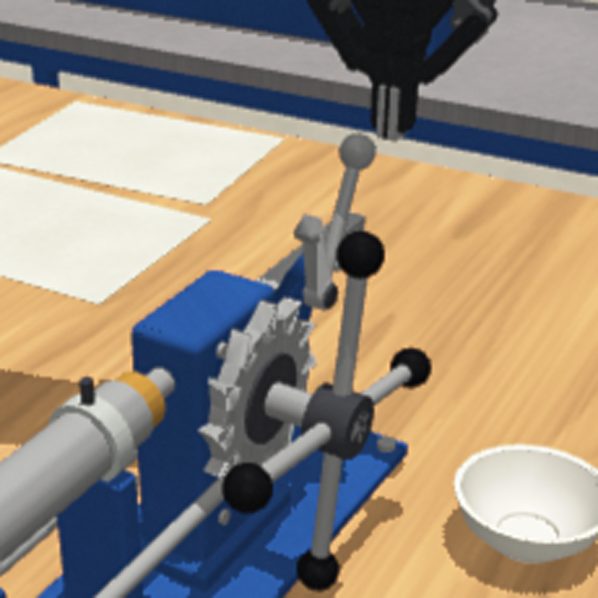

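Call:
{"name": "jog_arm", "arguments": {
  "targets": "0 0 0 0.001 -0.01 0 1; 0 0 0 0.001 -0.018 0 1; 0 0 0 0.001 -0.024 0 1; 0 0 0 0.001 -0.029 0 1; 0 0 0 0.001 -0.034 0 1; 0 0 0 0.001 -0.039 0 1; 0 0 0 0.001 -0.044 0 1; 0 0 0 0.001 -0.049 0 1; 0 0 0 0.001 -0.054 0 1; 0 0 0 0.001 -0.059 0 1; 0 0 0 0.001 -0.064 0 1; 0 0 0 0.001 -0.069 0 1; 0 0 0 0.001 -0.074 0 1; 0 0 0 0.001 -0.079 0 1; 0 0 0 0.001 -0.082 0 1; 0 0 0 0.001 -0.082 0 1; 0 0 0 0.001 -0.075 0 1; 0 0 0 0.001 -0.055 0 1; 0 0 0 0.001 -0.035 0 1"
}}

```text
clock: 14.48
tcp_pos: [0.5842, 0.2235, 0.2775]
ee_rot: [[0.01, 0.041, 0.999], [0.002, 0.999, -0.041], [-1.0, 0.003, 0.009]]
ft_force: [-0.2, 0.7, 0.4]
grip_width: 0.004
```

```bash
python3 - <<'E'
from h import *
where()
snap('scene','scene7')
a=cv2.imread('pics/scene7.png')[150:330,290:430]; cv2.imwrite('pics/s7c.png',cv2.resize(a,None,fx=3.3,fy=3.3,interpolation=cv2.INTER_CUBIC))
E
```

```text
t 14.475 tool ext [0.0003 0.1349] ztip 0.2555 F [-0.24  0.67  0.43] grip 0.00366399170399027 q [ 0.23  0.29  1.39 -0.    1.45  0.27]
```

View pics/s7c.png

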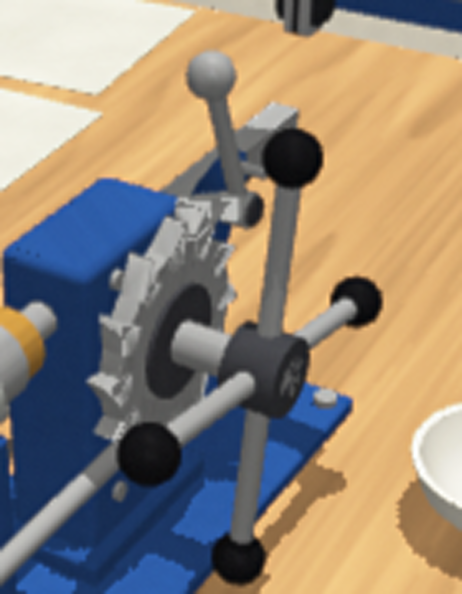

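Call:
{"name": "jog_arm", "arguments": {
  "targets": "0 0 0 -0.02 0.02 0 1; 0 0 0 -0.05 0.03 0 1; 0 0 0 -0.09 0.03 0 1; 0 0 0 -0.12 0.03 0 1; 0 0 0 -0.12 0.03 0 1; 0 0 0 -0.12 0.03 0 1; 0 0 0 -0.12 0.03 0 1"
}}

```text
clock: 15.4
tcp_pos: [0.5832, 0.2556, 0.3951]
ee_rot: [[0.006, 0.038, 0.999], [0.003, 0.999, -0.038], [-1.0, 0.004, 0.006]]
ft_force: [-0.7, -0.2, 0.3]
grip_width: 0.001
```

```bash
python3 - <<'E'
from h import *
where()
d=snap('scene','scene8')
a=d['image'].astype(int);b=cv2.imread('pics/scene7.png')[:,:,::-1].astype(int);z=cv2.imread('pics/scene0.png')[:,:,::-1].astype(int)
print(np.abs(a-b)[165:330,300:430].max(), np.abs(a-z)[150:195,340:365].mean(), np.abs(a-z)[265:450,310:480].mean())
E
```

```text
t 15.4 tool ext [-0.0021  0.1669] ztip 0.3731 F [-0.74 -0.15  0.33] grip 0.0013837072990635667 q [0.28 0.27 1.18 0.   1.69 0.31]
86 3.2734814814814817 6.659289878113407
```

View pics/scene8.png

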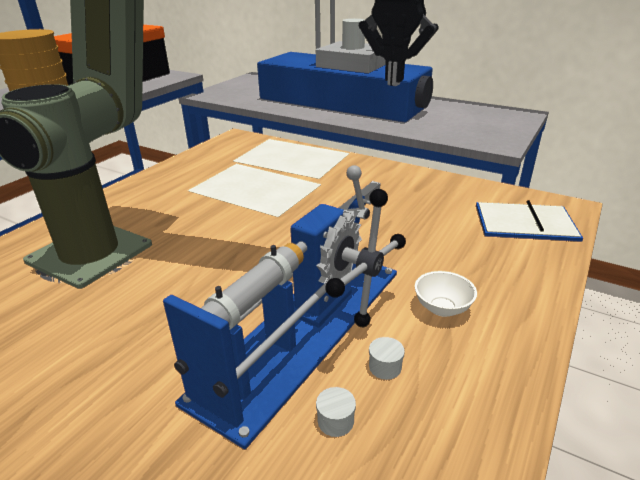

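The ball is at (354,173), the same pixel as at the start, so the pawl is home. The handle stays one notch back, and the tins and dish haven't moved.

```bash
python3 -c "
from h import *
print(workorder.finish_job())"
```

```text
the job is handed in; nothing more can be done
None
```

The ram is backed off by one notch and the pawl is home again. I handed the job in at about 15.5 s of the 67 s allowed, and no verdict was reported.

With closed fingertips, I pushed the ball lever over until the pawl stayed thrown back. I then pushed the top knob backward by one tooth and pushed the lever back so the pawl dropped in.

- **Wheel:** fitting the handle knobs in both camera images put the wheel about 0.435 rad back from its start, inside the 0.35–0.52 window. It looked unmoved after the pawl dropped.
- **Pawl:** the lever ball returned to the same pixel as at the start, about (354, 173), which means fully home.
- **Forces:** the wrist force read at the end of each move was at most about 1.3 N. I did not record it during the moves.
- **Bystanders:** the tins and dish look unmoved in the last scene picture. I did not check the spatula again at the end, because the frame hides it in that view, but the arm stayed well above it the whole time.
- **Picture comparison that did not settle anything:** the last two scene pictures differed by up to 86 grey levels in places around the wheel. I took this to be the arm's moving shadow and image noise, since the knobs and ball look the same in both.

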